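# Reset the timer and hold the plate press shut

### The job

Seal the microplate in the bench press: take the stylus from its stand, press the timer's recessed green reset button fully down with its tip, and put the stylus back in its stand, upright and fully home. Then flip the red safety catch outward, well over to its open side, and only then pull the press's lever by its black bar all the way forward to its stop and finish while holding it there, since its spring would pull it back. Leave the other things on the bench where they are.

Things in the scene. Friction and masses are not known exactly. Their poses are not given: they have to be found in the camera images.
- press: Bench press that seals microplates, bolted down, white base 200 x 180 x 30 mm, blue head 165 x 110 mm with its top 130 mm above the bench. Origin on the bench; +x points from its open front (robot side) to its rear column (base from x = -90 to 110 mm), +y to its left, z up. The lever's hinge axis runs along y through x = 30, z = 110 mm. The red catch's hinge axis runs along x through y = 85, z = 110 mm. It carries the lever and the catch.
- press_lever (a joint): Lever angle, rad: 0 at rest, leaning 0.6 rad backward (+x) from upright; grows as the bar is pulled towards the press's front (-x), over the top of its arc, to the stop at 1.3. A spring always pulls it back: about 7 N at the bar at rest, 10 N at the stop. While the catch is closed, a steel arm of the lever runs against the catch after about 0.2 rad and goes no further.
- lever_grip (a point): Middle of the lever's black rubber cross bar, on its axis: a round bar 16 mm thick, along the press's y, rubber part 120 mm long, at 140 mm from the hinge axis, 226 mm above the bench at rest, 250 mm at the top of its arc, 217 mm at the stop. Two 12 mm steel arms at y = -85 and +85 mm carry it; the bar is free all round and can be pinched from above (the fingers closing along the press's x), turning freely between the fingers.
- press_catch (a joint): Safety catch angle, rad: about 0 is closed (paddle upright, in front of the lever's left arm); grows as the paddle is tipped outward to the press's left (+y) to the stop at 1.35 (paddle nearly flat, lever free). It stays where it is left; about 1 N at its top moves it.
- catch_top (a point): Centre of the top edge of the red catch paddle, 70 mm from the catch's hinge axis, 180 mm above the bench when closed, at x = 17, y = 85 mm of the press when upright. The paddle is 34 mm along the press's x (x = 0 to 34 mm), 12 mm thick in y and 46 mm tall, on a short stem, with a lug at its top rear reaching back to x = 50 mm. The space inboard of it (-y), above the head, is free for closed fingers.
- timer: White timer box of the press, fixed to the bench, 100 x 70 x 40 mm, grey-green display on its rear half (+x). Origin under its centre on the bench. In its top a recess, 19 mm diameter, centred at x = -22, y = 0 mm, holds the green reset button.
- timer_button (a joint): Travel of the reset button, m: 0 up, 0.004 fully pressed (about 4 N); it springs back.
- button_top (a point): Centre of the top of the green reset button, 15 mm diameter, 34 mm above the bench when up: 6 mm below the top of the timer.
- stand: Aluminium stylus stand, 60 x 60 x 55 mm, fixed. Origin under its centre on the bench. In the middle of its top a hole, 19 mm diameter, 50 mm deep, chamfered.
- stylus: Stylus with an orange grip, 125 mm long, about 50 g, upright in the stand. Origin at the centre of the tip, z along it up to the grip's end. Tip 6 mm diameter for 11 mm, then shank 10 mm, black collar 26 mm diameter from 45 to 50 mm above the tip, orange round grip 16 mm diameter from 50 to 125 mm. In the stand the collar rests on the stand's top, so the tip is 10 mm above the bench.
- plate: Spare covered microplate, 86 x 128 x 15 mm, lying flat, greenish; loose bystander, origin under its centre on the bench.
- tube_rack: Aluminium test tube rack, 100 x 200 x 92 mm with tubes; loose bystander, origin under its centre on the bench.
- amber_bottle: Amber glass bottle with black cap, 72 mm diameter, 130 mm tall; loose bystander, origin under its centre on the bench.
- white_bottle: White plastic bottle with blue cap, 68 mm diameter, 170 mm tall; loose bystander, origin under its centre on the bench.
- beaker: Empty glass beaker, 80 mm diameter at the rim, 100 mm tall; loose bystander, origin under its centre on the bench.
- tip_box: Orange pipette tip box, 87 x 122 x 62 mm; loose bystander, origin under its centre on the bench.
Things that resemble listed ones, but are neither listed nor needed, are in the scene too. Several things have the shape of the stand; the one meant has the colours described above.

How it is judged:
On the way, in this order (a step that is already met when the one before it is completed fails the run):
1. the reset button is pressed fully down with the stylus (value of joint timer_button above 0.003 m and contact force between stylus and timer above 1 N), for 0.05 s.
2. the stylus is back in its stand and let go (horizontal distance between stylus and stand below 0.008 m and height (world z) of stylus below 0.013 m and angle between stylus's own z axis and vertical below 0.08 rad and contact force between the fingers and stylus below 0.05 N), for 0.2 s.
3. the safety catch is flipped open (value of joint press_catch above 1 rad), for 0.1 s.
4. the lever is pulled to its stop (value of joint press_lever above 1.15 rad and contact force between the fingers and press above 2 N), for 0.5 s.
At the end, for the whole second after the job is handed in: The fingers hold the lever (over 2 N) at 1.15 rad or more of its 1.3, at rest; the catch stands open (over 1.0 rad); the button is up again; the stylus is upright in its stand, collar on the stand's top (within 3 mm in height, 8 mm sideways, 0.08 rad), not touched (all of step 2 and all of step 4 and value of joint press_catch above 1 rad and velocity of joint press_lever between -0.1 and 0.1 rad/s and value of joint timer_button below 0.001 m); the arm keeps its last pose, push and grip.
It fails at once if another thing on the bench is displaced by more than 30 mm (distance of any of plate, tube_rack, amber_bottle, white_bottle, beaker, tip_box from where it was at the start of the episode above 0.03 m).
It also fails if it takes over 72 s, if anything falls off the work surface, if the arm or the gripper's body presses on something with over 40 N, if the wrist force passes 120 N, or if a joint passes its speed limit or range.

### The arm

A 6-joint arm with a two-finger parallel gripper is mounted at the origin on the work surface. World frame = base frame: x ahead of the robot, y to its left, z up, the work surface at z = 0. Lengths are in m, angles in rad, forces in N, time in s.
With the tool pointing down it reaches from about 0.35 to 0.975 m from the base axis. Payload 4.9 kg.
Tool frame: the origin (TCP) lies between the finger pads; the fingertips stand 19 mm ahead of it and the grasp point (between the pads) is the TCP; z points along the fingers, y is the direction in which the jaws open and shut (so a half turn about z gives the same grasp; the last joint's range is limited). The gripper opens to 85 mm and grips with 20 to 120 N. Pads are 22 mm wide; open, the fingers measure 114 mm over their backs; the gripper's body (76 mm by 85 mm) begins 54 mm behind the grasp point. The pads swing forward as they close: fully open they stand 13 mm farther back than shut.
Start: joints at [-1.464, 0.053, 1.613, -0, 1.476, -0.119], TCP at [0.14, -0.609, 0.25] pointing down, gripper open.
Joint ranges: [-3.01, 3.01], [-1.01, 2.22], [0.06, 2.58], [-1.02, 4.17], [0.09, 2.62], [-3.14, 3.14]. Speed limits (rad/s): [2.57, 2.57, 3.14, 3.14, 3.14, 3.14].

### API

Orientations are given as a unit quaternion [w, x, y, z].
In Python, from plant import state, grab_frame, calibration, job_done gives the robot as it stands. The module is installed in compiled form; this text tells all that it offers.
- The arm moves only by the tool servo_tool, never from a script. Its argument "deltas" is a list that holds one entry, the list of rows, each a list of 5 numbers: the finger opening in mm, from 0 to 85.4, then the shift along the world's x, y, z in mm, then the turn about the world's z in units of 6 degrees (1.0 is 6 degrees). A call has 1 to 5 rows; each row is the pose to reach, as a shift and turn from the pose commanded when the call began; what a row does not reach only later rows make up. A row lasts 1/8 s, in which the tool goes at most 62.5 mm and 10.7 degrees, less where a joint would pass 70% of its speed; a pose out of reach is approached as far as the arm can. A call with a gripper value outside its range is refused whole. The fingers move at their own pace and stop on an object; the grip force is fixed at half the most. Time passes only in rows, so rows that repeat a pose let the fingers close. It gives the time, the measured TCP pose, the force and the opening at its end, in the units of the state.
- state(): the state, without advancing time (a new reading comes with each control period).
- grab_frame(name): name is "scene" or "top"; returns the picture (480x640x3 uint8, red, green, blue); there is no depth.
- calibration(name): a dict with "intrinsics" (3x3 intrinsics, pixels), "k1" (the pictures are not rectified: a ray, as slopes to the right and down, at radius r is drawn at 1 + k1 r^2 times it, then the intrinsics apply), "world_from_camera" (4x4, takes a point from camera to world coordinates). Camera axes: x right, y down, z forward; pixel columns grow to the right and rows downward; lengths in m; the calibration is good to about 2 mm. A picture is of the moment at which its call begins. calibration takes no time and is no camera call.
- job_done(): hands the job in, once; it reports no verdict.
The state is a dict: "time": time; "joint_pos": joint angles; "joint_vel": joint speeds; "joint_efforts": joint torques, N m; "tool_pos": TCP position; "tool_rot": TCP orientation; "contact_force": force on the tool from outside, world axes, zero at the start; "ft_torque": the same for the moment, N m; "gripper_width": opening from 0.0 (shut) to 1.0 (fully open).
Only numpy, scipy, OpenCV 4.12 (cv2) and the standard library are available. Lean on these libraries where they do the work, as an engineer would, in place of code of your own. Each camera call takes 0.05 s, during which the arm holds its last target.

## Working session

There is one attempt and no reset: what is moved stays moved. The work goes in short steps, Python scripts to look and compute and a tool call to move; the robot and the scene stay as the last step left them, time stands still between calls to the robot, and variables do not carry over. Pictures are saved under pics/ and viewed, and the job is handed in when it is done.

Besides the shell and the picture viewer there is one more tool, called after "Request:" as name(argument=value, ...), one argument or row to a line, values as JSON. servo_tool: Moves the arm, as the interface text tells. Its arguments: {"type":"object","properties":{"deltas":{"type":"array","items":{"type":"array","items":{"type":"array","items":{"type":"number"}}}}},"required":["deltas"]}

```bash
mkdir -p pics
python3 - <<'E'
from plant import *
import cv2
for n in("scene","top"):
    cv2.imwrite(f"pics/{n}0.png",grab_frame(n)[:,:,::-1]); c=calibration(n); print(n,c)
print(state())
E
```

```text
scene {'intrinsics': array([[587.60557067,   0.        , 312.53831906],
       [  0.        , 587.60557067, 241.64371242],
       [  0.        ,   0.        ,   1.        ]]), 'k1': -0.059823706737351795, 'world_from_camera': array([[-0.04990944,  0.6297238 , -0.77521415,  1.51180237],
       [ 0.9986621 ,  0.02095072, -0.04727661,  0.07208238],
       [-0.01352991, -0.77653654, -0.62992693,  0.92308812],
       [ 0.        ,  0.        ,  0.        ,  1.        ]])}
top {'intrinsics': array([[567.63773739,   0.        , 317.97267309],
       [  0.        , 567.63773739, 238.72171403],
       [  0.        ,   0.        ,   1.        ]]), 'k1': -0.1614609479342901, 'world_from_camera': array([[-1.56817180e-04, -9.97284129e-01,  7.36501281e-02,
         4.58435535e-01],
       [-9.99796486e-01, -1.32940497e-03, -2.01300361e-02,
         2.57812894e-02],
       [ 2.01732764e-02, -7.36382961e-02, -9.97080960e-01,
         1.35081852e+00],
       [ 0.00000000e+00,  0.00000000e+00,  0.00000000e+00,
         1.00000000e+00]])}
{'time': 0.1, 'joint_pos': array([-1.46401154e+00,  5.33014143e-02,  1.61418243e+00,  3.92280926e-05,
        1.47600165e+00, -1.19032179e-01]), 'joint_vel': array([-8.55292194e-05,  1.39938496e-04, -4.98671546e-03, -2.12808967e-03,
        1.44792645e-03,  8.10040365e-04]), 'joint_efforts': array([-2.08270802e-03, -3.94908500e+01, -3.71365571e+01, -1.49023158e-04,
        3.98889097e-03,  4.80572638e-06]), 'tool_pos': array([ 0.13987219, -0.60859545,  0.249164  ]), 'tool_rot': array([-9.46279138e-04,  9.93632372e-01,  1.12666826e-01,  2.53193828e-05]), 'contact_force': array([-0.50849336, -0.52629591, -0.18366847]), 'ft_torque': array([-0.00971831,  0.00942238, -0.02760889]), 'gripper_width': 1.0010143489807768}
```

View pics/scene0.png

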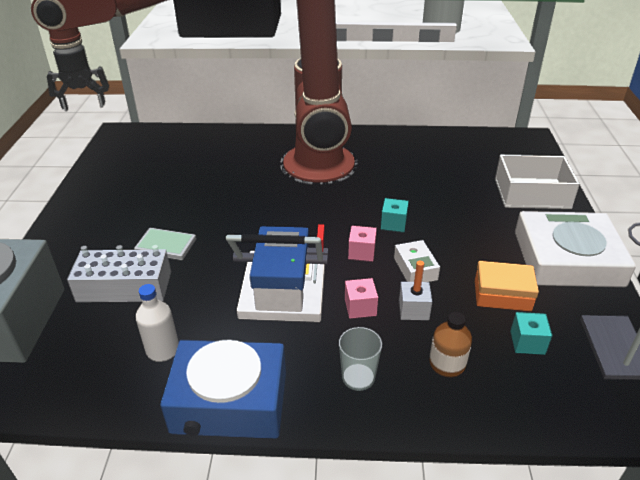

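View pics/top0.png

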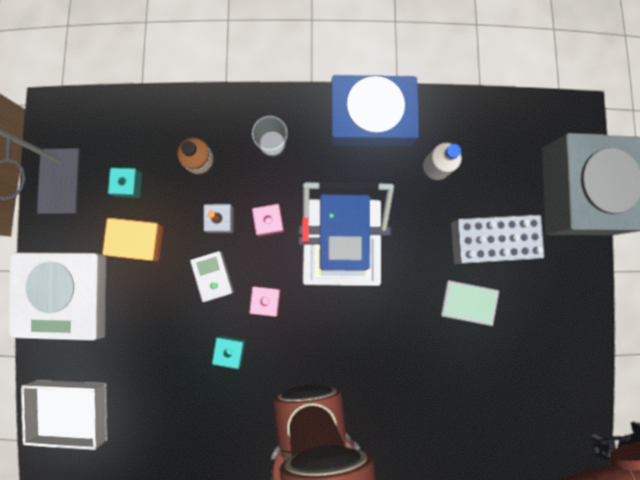

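Top view: stylus in the aluminium stand at (218,218). Lookalikes: pink blocks (268,219) and (265,301), teal blocks (123,180) and (228,352). The timer is at (211,277), and the scale's white box at (58,296) could be taken for it. The press is at (342,240) with its red catch at (305,230). Next, a close crop to check this.

Run:
```python
import cv2,numpy as np
a=cv2.imread("pics/top0.png")[170:320,180:400]; b=cv2.imread("pics/scene0.png")[215:330,220:450]
cv2.imwrite("pics/ct.png",cv2.resize(a,None,fx=3.6,fy=3.6,interpolation=cv2.INTER_CUBIC))
cv2.imwrite("pics/cs.png",cv2.resize(b,None,fx=3.4,fy=3.4,interpolation=cv2.INTER_CUBIC))
```

```text
(no output)
```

View pics/ct.png

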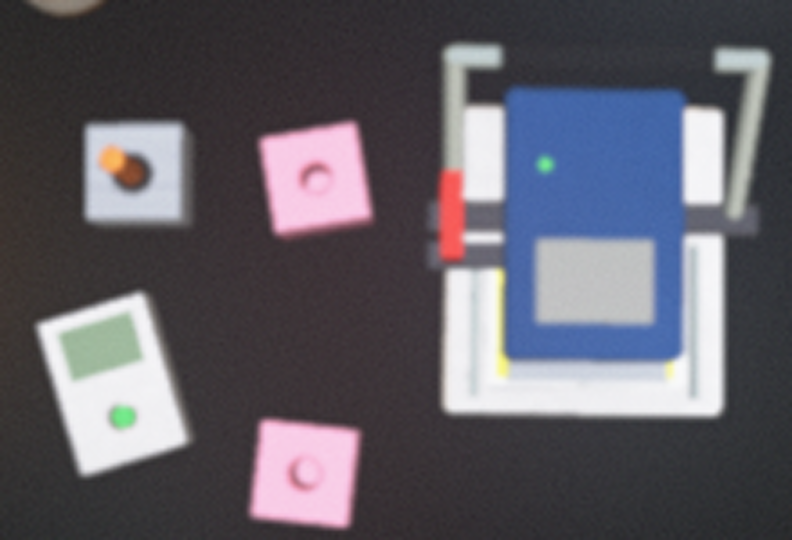

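View pics/cs.png

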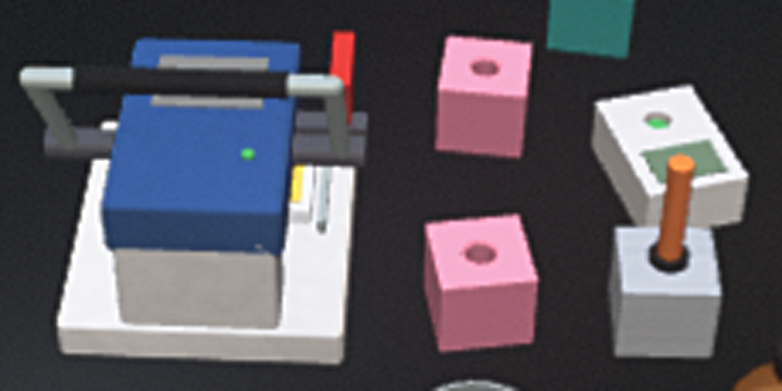

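```bash
cat > h.py <<'E'
import cv2,numpy as np
from plant import *
def ray(n,px):
    c=calibration(n);K=c["intrinsics"];T=c["world_from_camera"]
    u=cv2.undistortPoints(np.array(px,float).reshape(-1,1,2),K,np.array([c["k1"],0,0,0]))[:,0]
    return T[:3,3],np.c_[u,np.ones(len(u))]@T[:3,:3].T
def onz(n,px,z):
    o,d=ray(n,px); return o+d*((z-o[2])/d[:,2])[:,None]
def proj(n,P):
    c=calibration(n);T=np.linalg.inv(c["world_from_camera"])
    r=cv2.Rodrigues(T[:3,:3])[0]
    return cv2.projectPoints(np.array(P,float).reshape(-1,1,3),r,T[:3,3],c["intrinsics"],np.array([c["k1"],0,0,0]))[0][:,0]
def tri(pa,pb):
    o1,d1=ray("top",[pa]);o2,d2=ray("scene",[pb]);d1=d1[0];d2=d2[0]
    s=np.linalg.lstsq(np.c_[d1,-d2],o2-o1,rcond=None)[0]
    a=o1+s[0]*d1;b=o2+s[1]*d2; return (a+b)/2,np.linalg.norm(a-b)
def blobs(im,lo,hi,box,amin=5):
    h=cv2.cvtColor(im,cv2.COLOR_BGR2HSV)
    m=cv2.inRange(h,np.array(lo),np.array(hi)); k=np.zeros_like(m);x0,y0,x1,y1=box;k[y0:y1,x0:x1]=255;m&=k
    return [c for c in cv2.findContours(m,cv2.RETR_EXTERNAL,cv2.CHAIN_APPROX_NONE)[0] if cv2.contourArea(c)>=amin]
E
python3 - <<'E'
from h import *
np.set_printoptions(precision=4,suppress=True)
t=cv2.imread("pics/top0.png");s=cv2.imread("pics/scene0.png")
def rep(name,n,im,lo,hi,box,z,amin=5):
    for c in blobs(im,lo,hi,box,amin):
        r=cv2.minAreaRect(c);b=cv2.boxPoints(r);W=onz(n,b,z)
        e=W[1]-W[0];f=W[2]-W[1]
        print(name,n,"px",np.round(r[0],1),"ctr",W.mean(0)[:2],"sides",np.linalg.norm(e),np.linalg.norm(f),"ang",np.degrees(np.arctan2(e[1],e[0])))
rep("standtop","top",t,(90,0,130),(140,80,255),(195,195,240,240),.055,50)
rep("stylus end","top",t,(5,120,150),(25,255,255),(200,200,235,235),.135)
rep("timertop","top",t,(0,0,160),(179,40,255),(185,245,240,305),.040,100)
rep("button","top",t,(45,80,100),(80,255,255),(185,275,240,305),.034)
rep("head","top",t,(100,120,60),(125,255,255),(315,185,375,275),.13,200)
rep("base","top",t,(0,0,190),(179,40,255),(298,190,390,290),.03,100)
rep("catch","top",t,(170,120,100),(179,255,255),(295,200,320,260),.18)
rep("catch2","top",t,(0,120,100),(5,255,255),(295,200,320,260),.18)
rep("catch","scene",s,(0,150,100),(5,255,255),(310,215,335,260),.18)
rep("catch","scene",s,(170,150,100),(179,255,255),(310,215,335,260),.18)
rep("button","scene",s,(45,80,100),(80,255,255),(395,240,440,258),.034,2)
rep("stylus","scene",s,(5,150,120),(20,255,255),(408,255,432,300),.135)
E
```

```text
standtop top px [217.  217.5] ctr [0.6029 0.232 ] sides 0.06036065133233746 0.06243081100956556 ang -90.05918173149077
stylus end top px [211.8 214.3] ctr [0.6009 0.2307] sides 0.01068505769533108 0.015515861291977863 ang -44.57430186704663
timertop top px [210.8 276.2] ctr [0.4682 0.2472] sides 0.07285661149707433 0.10254600599733306 ang -73.43045557199878
button top px [213.5 285. ] ctr [0.4478 0.2416] sides 0.011688240812164694 0.009266014437514734 ang -89.74275507700423
head top px [345. 231.] ctr [ 0.5659 -0.0575] sides 0.10898112315175955 0.16102931722772718 ang -89.76090908877087
base top px [345.  247.5] ctr [ 0.5356 -0.064 ] sides 0.07026107162975044 0.04915518301637618 ang -89.91741465090959
base top px [341.5 259.5] ctr [ 0.5076 -0.056 ] sides 0.1804072571893761 0.114631273196091 ang -89.91093008236714
base top px [375. 213.] ctr [ 0.6169 -0.135 ] sides 0.023691820054286085 0.06157850967425037 ang -89.71513266273537
base top px [312.5 207.5] ctr [0.6295 0.0119] sides 0.08267631601330966 0.03056446376254935 ang 0.10143652864448599
catch2 top px [304.5 229.5] ctr [0.5641 0.03  ] sides 0.010368488071242103 0.04781683348203618 ang -89.89721559714921
catch scene px [320. 233.] ctr [0.5682 0.0301] sides 0.012505340142880331 0.05949276592396069 ang 91.84893052033425
button scene px [413. 251.] ctr [0.4447 0.2432] sides 0.009425518135548873 0.007371634694705103 ang 91.90662337460292
stylus scene px [418.2 275.9] ctr [0.6414 0.2281] sides 0.09102374700860405 0.013480427404264781 ang 170.2878046563653
```

Stand (0.603, 0.232), stylus (0.602, 0.231), button (0.447, 0.241). Press at about (0.540, -0.056), yaw about 0. Turning the jaws onto world x and moving toward the stylus.

Request:
servo_tool(
  deltas=[
    [[60,45,38,12,1.6],[60,90,76,24,3.2],[60,135,114,36,4.8],[60,180,152,48,6.4],[60,225,190,60,8]],
  ],
)

```text
time: 0.72
tool_pos: [0.366, -0.4175, 0.3102]
tool_rot: [-0.0, 0.861, 0.509, 0.0]
contact_force: [1.1, -0.3, 0.3]
gripper_width: 0.701
```

Request:
servo_tool(
  deltas=[
    [[60,20,55,0,1.2],[60,40,110,0,2.4],[60,60,165,0,3.6],[60,80,220,0,4.84],[60,100,270,0,4.84]],
  ],
)

```text
time: 1.35
tool_pos: [0.4651, -0.1471, 0.3099]
tool_rot: [-0.0, 0.707, 0.707, 0.0]
contact_force: [1.8, -0.3, 0.5]
gripper_width: 0.704
```

Request:
servo_tool(
  deltas=[
    [[60,20,58,0,0],[60,40,116,0,0],[60,60,174,0,0],[60,80,232,0,0],[60,100,290,0,0]],
  ],
)

```text
time: 1.98
tool_pos: [0.5651, 0.1429, 0.3099]
tool_rot: [-0.0, 0.707, 0.707, -0.0]
contact_force: [1.0, -0.3, 0.3]
gripper_width: 0.702
```

Request:
servo_tool(
  deltas=[
    [[60,15,45,0,0],[60,37,90,-50,0],[60,37,90,-80,0],[60,37,90,-80,0]],
  ],
)

```text
time: 2.48
tool_pos: [0.5995, 0.2309, 0.2251]
tool_rot: [-0.002, 0.707, 0.707, -0.004]
contact_force: [-0.7, -0.2, -0.0]
gripper_width: 0.705
```

Request:
servo_tool(
  deltas=[
    [[60,0,0,-40,0],[60,0,0,-80,0],[60,0,0,-110,0],[60,0,0,-125,0],[60,0,0,-125,0]],
  ],
)

```text
time: 3.1
tool_pos: [0.602, 0.2305, 0.1057]
tool_rot: [-0.0, 0.707, 0.707, -0.0]
contact_force: [0.2, -0.2, -0.7]
gripper_width: 0.703
```

Run:
```python
from h import *
a=grab_frame("scene")[:,:,::-1]; b=grab_frame("top")[:,:,::-1]
o=np.hstack([cv2.resize(a[200:330,350:480],(400,400)),cv2.resize(b[160:290,150:280],(400,400))]);cv2.imwrite("pics/g1.png",o)
print(state()['tool_pos'])
```

```text
[0.60323155 0.23097391 0.10759439]
```

View pics/g1.png

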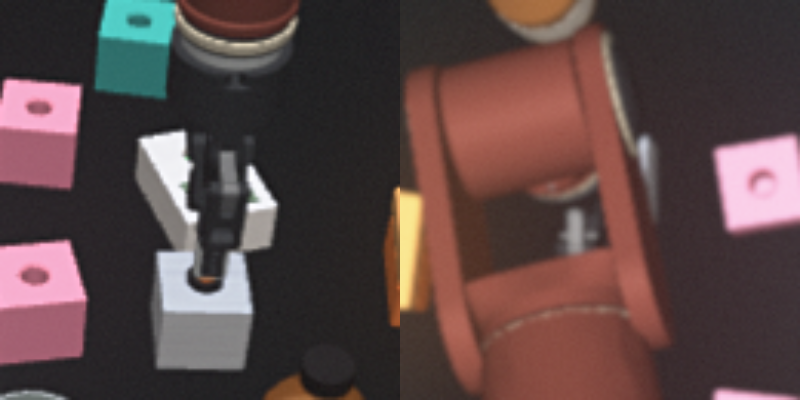

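The fingers straddle the stylus above the collar at crop (207,270), centred. Closing.

Request:
servo_tool(
  deltas=[
    [[0,0,0,0,0],[0,0,0,0,0],[0,0,0,0,0],[0,0,0,0,0],[0,0,0,0,0]],
  ],
)

```text
time: 3.82
tool_pos: [0.6025, 0.2311, 0.1064]
tool_rot: [0.0, 0.707, 0.707, 0.001]
contact_force: [-0.7, -1.2, 4.4]
gripper_width: 0.172
```

```bash
python3 -c "
from plant import *
print(state())"
```

```text
{'time': 3.825, 'joint_pos': array([2.50957708e-01, 2.22395332e-01, 1.67633427e+00, 6.12515930e-05,
       1.24146281e+00, 2.51332068e-01]), 'joint_vel': array([-0.00257451,  0.00120024,  0.00101335,  0.00050134, -0.0006441 ,
       -0.0001223 ]), 'joint_efforts': array([-8.88499618e-02, -4.02172709e+01, -3.13409293e+01, -3.45435273e-02,
       -2.54281936e-01,  3.60202816e-03]), 'tool_pos': array([0.60248014, 0.23106827, 0.10635775]), 'tool_rot': array([3.31554414e-04, 7.07245939e-01, 7.06967248e-01, 6.17320819e-04]), 'contact_force': array([-0.68329839, -1.15928734,  4.36056928]), 'ft_torque': array([-0.0005737 ,  0.18856899, -0.02740089]), 'gripper_width': 0.17180856202377598}
```

Request:
servo_tool(
  deltas=[
    [[0,0,0,20,0],[0,0,0,40,0],[0,0,0,60,0],[0,0,0,75,0],[0,0,0,75,0]],
  ],
)

```text
time: 4.45
tool_pos: [0.603, 0.2312, 0.1827]
tool_rot: [0.001, 0.707, 0.707, 0.002]
contact_force: [-0.2, 0.4, -0.8]
gripper_width: 0.17
```

Request:
servo_tool(
  deltas=[
    [[0,-40,3,0,0],[0,-80,6,0,0],[0,-120,8,0,0],[0,-155,10,-15,0],[0,-155,10,-25,0]],
  ],
)

```text
time: 5.08
tool_pos: [0.4442, 0.2407, 0.1533]
tool_rot: [-0.001, 0.707, 0.707, -0.001]
contact_force: [-0.3, 0.1, -0.8]
gripper_width: 0.171
```

Request:
servo_tool(
  deltas=[
    [[0,0,0,0,0],[0,0,0,0,0]],
  ],
)

```text
time: 5.32
tool_pos: [0.448, 0.2409, 0.1557]
tool_rot: [0.0, 0.707, 0.707, 0.0]
contact_force: [0.3, -0.4, -0.7]
gripper_width: 0.169
```

Run:
```python
from h import *
a=grab_frame("scene")[:,:,::-1].copy(); b=grab_frame("top")[:,:,::-1].copy()
cv2.imwrite("pics/sc2.png",a);cv2.imwrite("pics/tp2.png",b)
s=state();t=s['tool_pos'];print(t,s['contact_force'],s['gripper_width'])
tip=t+[0,0,-.095]
print(proj("scene",[tip,[.4475,.2412,.034],tip+[0,0,.045]]),proj("top",[tip,[.4475,.2412,.034]]))
o=np.hstack([cv2.resize(a[200:300,370:470],(400,400),interpolation=2),cv2.resize(b[220:320,160:260],(400,400),interpolation=2)]);cv2.imwrite("pics/g2.png",o)
```

```text
[0.44804004 0.24091417 0.15597476] [-0.75385848 -0.59952078 -0.74286712] 0.1744893323351947
[[413.20765687 242.99103053]
 [412.22609297 251.75393871]
 [415.07250034 227.62571967]] [[211.85849308 284.96115125]
 [213.65959209 285.10889373]]
```

View pics/g2.png

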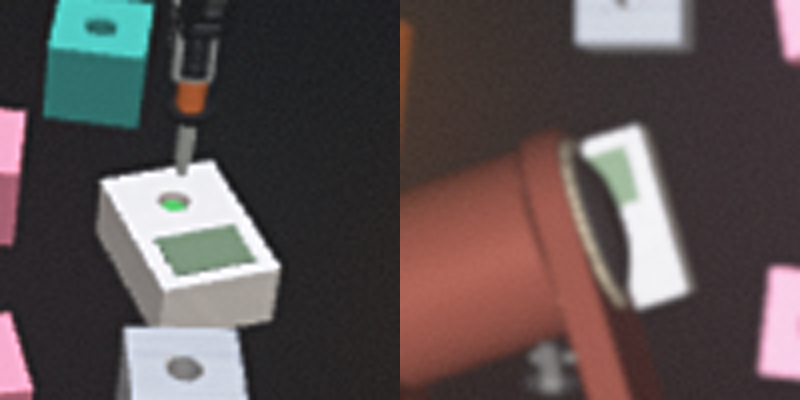

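The tip hangs at (415.5,243) and the button is at (413.5,250.5), so the tip is about 2 mm too far +y. Correcting and descending.

Request:
servo_tool(
  deltas=[
    [[0,0,-2,0,0],[0,0,-2,-10,0],[0,0,-2,-18,0],[0,0,-2,-23,0],[0,0,-2,-26,0]],
  ],
)

```text
time: 6.05
tool_pos: [0.4465, 0.2388, 0.1288]
tool_rot: [-0.0, 0.707, 0.707, -0.001]
contact_force: [-1.2, -1.3, 1.8]
gripper_width: 0.169
```

Request:
servo_tool(
  deltas=[
    [[0,0,0,-2,0],[0,0,0,-4,0],[0,0,0,-5,0],[0,0,0,-5,0]],
  ],
)

```text
time: 6.55
tool_pos: [0.4473, 0.2391, 0.126]
tool_rot: [-0.0, 0.707, 0.707, 0.0]
contact_force: [-3.8, -0.9, 8.5]
gripper_width: 0.171
```

Run:
```python
from h import *
a=grab_frame("scene")[:,:,::-1].copy()
print(state()['tool_pos'],state()['contact_force'])
cv2.imwrite("pics/g3.png",cv2.resize(a[200:300,370:470],(600,600),interpolation=2))
```

```text
[0.44725773 0.23913276 0.12604314] [-4.07153334 -0.62132886  8.55378074]
```

View pics/g3.png

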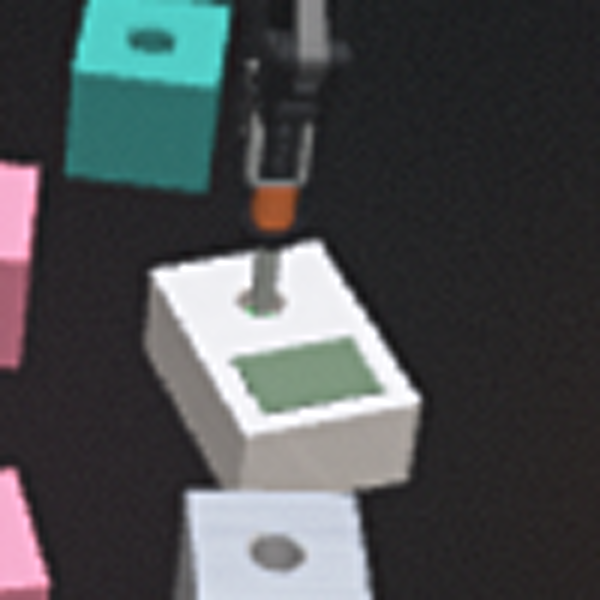

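The tip is inside the recess, on the button at crop (263,300). One more mm to be sure, then up and back.

Request:
servo_tool(
  deltas=[
    [[0,0,0,-1.5,0],[0,0,0,-1.5,0],[0,0,0,20,0],[0,0,0,40,0],[0,0,0,58,0]],
  ],
)

```text
time: 7.22
tool_pos: [0.4472, 0.2389, 0.1831]
tool_rot: [0.0, 0.707, 0.707, 0.0]
contact_force: [0.2, -0.8, -1.2]
gripper_width: 0.169
```

Request:
servo_tool(
  deltas=[
    [[0,40,-3,0,0],[0,80,-5,0,0],[0,120,-7,0,0],[0,155,-8,0,0],[0,155,-8,0,0]],
  ],
)

```text
time: 7.85
tool_pos: [0.6037, 0.2304, 0.182]
tool_rot: [0.0, 0.708, 0.707, 0.0]
contact_force: [-0.9, -0.2, -1.0]
gripper_width: 0.169
```

Request:
servo_tool(
  deltas=[
    [[0,0,0,0,0],[0,0,0,-8,0],[0,0,0,-8,0]],
  ],
)

```text
time: 8.22
tool_pos: [0.6005, 0.2309, 0.1731]
tool_rot: [-0.001, 0.707, 0.707, -0.001]
contact_force: [-0.7, -0.9, 0.1]
gripper_width: 0.172
```

Run:
```python
from h import *
a=grab_frame("scene")[:,:,::-1].copy()
t=state()['tool_pos'];print(t,state()['contact_force'])
print(proj("scene",[t-[0,0,.0955],t-[0,0,.0505],[.602,.231,.055]]))
cv2.imwrite("pics/g4.png",cv2.resize(a[215:315,370:470],(600,600),interpolation=2))
```

```text
[0.60090969 0.23092741 0.17359433] [-0.4486772  -0.60002088 -0.6650726 ]
[[415.20685973 282.55618659]
 [417.34134696 266.48488012]
 [414.22276728 290.87413943]]
```

View pics/g4.png

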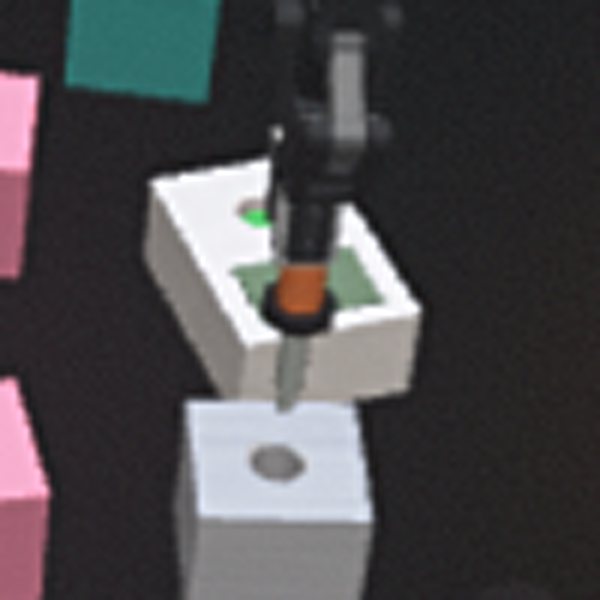

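Request:
servo_tool(
  deltas=[
    [[0,0,0,-12,0],[0,0,0,-24,0],[0,0,0,-36,0],[0,0,0,-48,0],[0,0,0,-58,0]],
  ],
)

```text
time: 8.9
tool_pos: [0.6016, 0.2308, 0.115]
tool_rot: [-0.0, 0.707, 0.707, -0.0]
contact_force: [0.6, 0.3, -0.6]
gripper_width: 0.171
```

Request:
servo_tool(
  deltas=[
    [[0,0,0,-4,0],[0,0,0,-8,0],[0,0,0,-10,0],[0,0,0,-10,0]],
  ],
)

```text
time: 9.4
tool_pos: [0.6022, 0.231, 0.1067]
tool_rot: [0.0, 0.707, 0.707, 0.0]
contact_force: [-0.3, -0.1, -0.3]
gripper_width: 0.173
```

Request:
servo_tool(
  deltas=[
    [[0,0,0,-1,0],[0,0,0,-2,0],[0,0,0,-2,0]],
  ],
)

```text
time: 9.78
tool_pos: [0.6024, 0.2311, 0.1063]
tool_rot: [0.0, 0.707, 0.707, 0.0]
contact_force: [-3.6, -1.1, 6.9]
gripper_width: 0.172
```

Seated on the collar. Opening and rising.

Request:
servo_tool(
  deltas=[
    [[20,0,0,0,0],[40,0,0,0,0],[60,0,0,0,0],[60,0,0,0,0],[60,0,0,0,0]],
  ],
)

```text
time: 10.4
tool_pos: [0.6019, 0.2309, 0.1042]
tool_rot: [-0.0, 0.707, 0.707, -0.0]
contact_force: [0.4, 0.3, 0.0]
gripper_width: 0.704
```

Request:
servo_tool(
  deltas=[
    [[60,0,0,40,0],[60,0,0,80,0],[60,0,0,120,0],[60,0,0,160,0],[60,0,0,176,0]],
  ],
)

```text
time: 11.02
tool_pos: [0.603, 0.2311, 0.2838]
tool_rot: [0.001, 0.707, 0.707, 0.002]
contact_force: [0.5, -0.5, -0.5]
gripper_width: 0.708
```

Request:
servo_tool(
  deltas=[
    [[60,-50,-35,0,0],[60,-100,-70,0,0],[0,-100,-70,0,0]],
  ],
)

```text
time: 11.4
tool_pos: [0.4982, 0.1593, 0.2772]
tool_rot: [-0.001, 0.708, 0.706, -0.002]
contact_force: [-0.2, 0.2, -0.3]
gripper_width: 0.508
```

Run:
```python
from h import *
a=grab_frame("scene")[:,:,::-1].copy();b=grab_frame("top")[:,:,::-1].copy()
cv2.imwrite("pics/sc5.png",a);cv2.imwrite("pics/tp5.png",b)
print(state()['tool_pos'],state()['contact_force'])
cv2.imwrite("pics/g5.png",np.hstack([cv2.resize(a[215:335,370:470],(400,480)),cv2.resize(b[160:280,170:270],(400,480))]))
```

```text
[0.50150111 0.16068848 0.27949215] [ 0.32689715 -0.25361791  0.13055554]
```

View pics/g5.png

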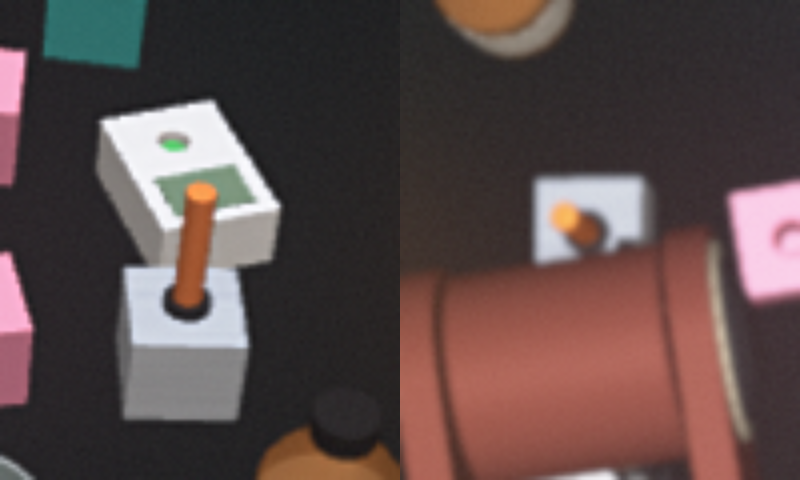

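The stylus is upright in its stand, collar seated, and the button is up. Now the catch: closed fingers to its inboard side.

Request:
servo_tool(
  deltas=[
    [[0,12,-42,0,0],[0,25,-84,0,0],[0,38,-126,0,0],[0,51,-166,0,0],[0,51,-168,0,0]],
  ],
)

```text
time: 12.12
tool_pos: [0.5547, -0.0091, 0.28]
tool_rot: [-0.0, 0.708, 0.706, -0.0]
contact_force: [-0.3, 0.9, 0.4]
gripper_width: 0.003
```

Request:
servo_tool(
  deltas=[
    [[0,0,0,-25,0],[0,0,0,-50,0],[0,0,0,-75,0],[0,0,0,-75,0]],
  ],
)

```text
time: 12.62
tool_pos: [0.552, -0.0058, 0.2026]
tool_rot: [-0.002, 0.707, 0.707, -0.001]
contact_force: [0.3, 1.4, 0.6]
gripper_width: -0.0
```

Run:
```python
from h import *
a=grab_frame("scene")[:,:,::-1].copy();b=grab_frame("top")[:,:,::-1].copy()
s=state();print(s['tool_pos'],s['contact_force'],s['gripper_width'])
cv2.imwrite("pics/g6.png",np.hstack([cv2.resize(a[180:300,230:350],(400,400)),cv2.resize(b[170:290,270:390],(400,400))]))
```

```text
[ 0.55359633 -0.00641476  0.20589553] [ 0.39597502  0.79101279 -0.53174747] 0.0008100119126889632
```

View pics/g6.png

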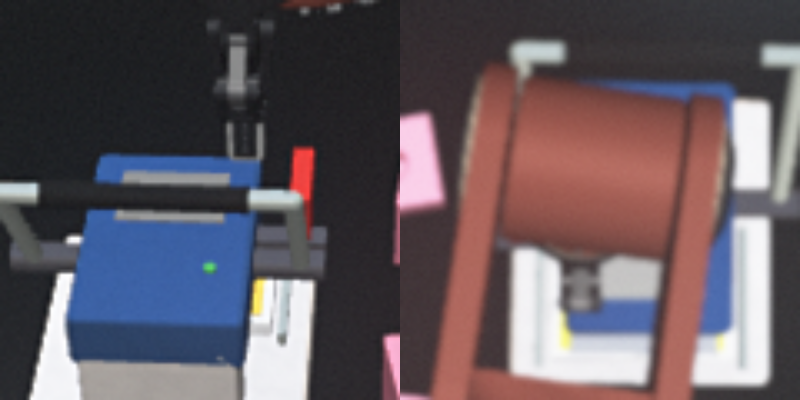

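Closed fingers at scene crop (243,140), clear of the red paddle at (303,190). Going down, then pushing outward.

Request:
servo_tool(
  deltas=[
    [[0,0,0,-20,0],[0,0,0,-36,0],[0,0,0,-36,0],[0,0,12,-36,0],[0,0,20,-36,0]],
  ],
)

```text
time: 13.35
tool_pos: [0.5534, 0.0136, 0.1701]
tool_rot: [0.001, 0.707, 0.707, 0.0]
contact_force: [-0.6, -2.1, 1.0]
gripper_width: -0.001
```

Request:
servo_tool(
  deltas=[
    [[0,0,10,0,0],[0,0,20,0,0],[0,0,30,0,0],[0,0,40,0,0],[0,0,46,0,0]],
  ],
)

```text
time: 13.98
tool_pos: [0.5529, 0.0597, 0.1693]
tool_rot: [-0.0, 0.707, 0.707, 0.0]
contact_force: [0.7, -1.1, 0.4]
gripper_width: -0.0
```

Request:
servo_tool(
  deltas=[
    [[0,0,6,-2,0],[0,0,12,-5,0],[0,0,17,-9,0],[0,0,20,-13,0],[0,0,21,-17,0]],
  ],
)

```text
time: 14.6
tool_pos: [0.5529, 0.0802, 0.152]
tool_rot: [-0.0, 0.707, 0.707, 0.0]
contact_force: [0.2, 0.7, 0.6]
gripper_width: 0.003
```

Request:
servo_tool(
  deltas=[
    [[0,0,0,-2,0],[0,0,0,-2,0],[0,0,0,30,0],[0,0,0,70,0],[0,-30,0,115,0]],
  ],
)

```text
time: 15.22
tool_pos: [0.5231, 0.0796, 0.2681]
tool_rot: [-0.0, 0.707, 0.707, -0.0]
contact_force: [0.0, -0.1, 0.9]
gripper_width: -0.002
```

Request:
servo_tool(
  deltas=[
    [[0,-40,40,0,0],[0,-80,80,0,0],[0,-80,100,0,0]],
  ],
)

```text
time: 15.6
tool_pos: [0.441, 0.1812, 0.2677]
tool_rot: [0.0, 0.707, 0.708, 0.001]
contact_force: [0.5, -0.4, 0.6]
gripper_width: 0.003
```

Run:
```python
from h import *
a=grab_frame("scene")[:,:,::-1].copy();b=grab_frame("top")[:,:,::-1].copy()
s=state();print(s['tool_pos'],s['contact_force'],s['gripper_width'])
cv2.imwrite("pics/sc7.png",a);cv2.imwrite("pics/tp7.png",b)
cv2.imwrite("pics/g7.png",np.hstack([cv2.resize(a[200:320,230:350],(400,400)),cv2.resize(b[170:290,270:390],(400,400))]))
```

```text
[0.4422793  0.18118312 0.2676164 ] [ 0.41371706 -0.68794732 -0.0310459 ] -0.0019231346407567447
```

View pics/g7.png

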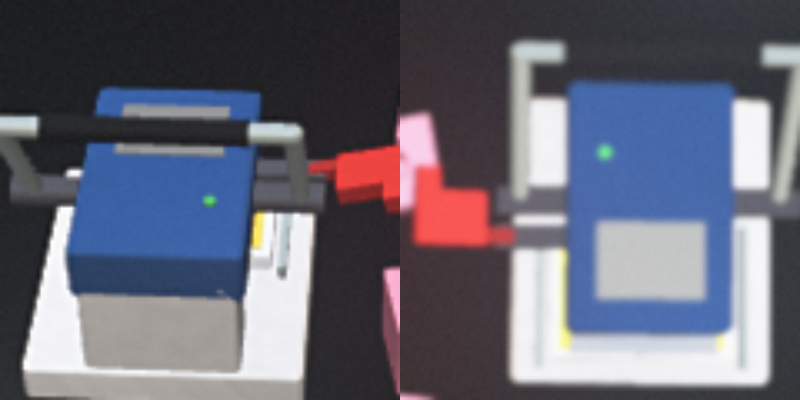

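The paddle lies nearly flat outward: top crop (415–515, 165–245). I'll check its reach and locate the bar in both views.

Run:
```python
from h import *
np.set_printoptions(precision=4,suppress=True)
t=cv2.imread("pics/tp7.png");s=cv2.imread("pics/sc7.png")
c=np.vstack(blobs(t,(0,120,100),(5,255,255),(260,200,320,260)))[:,0]
L=c[c[:,0]==c[:,0].min()].mean(0);print("outer end",L,onz("top",[L],.13))
# steel ends of bar: inner seams steel/rubber, top & scene
print("seams top", onz("top",[[270+565/10*3-120,170+52*.3],[270+(762-400)*.3,170+55*.3]],.226))
pt=[[270+(565-400)*.3,170+52*.3],[270+(762-400)*.3,170+56*.3]]
ps=[[230+249*.3,200+135*.3],[230+38*.3,200+127*.3]]
for a,b in zip(pt,ps): print(a,b,tri(a,b))
print("pred rest", proj("top",[[.649,.004,.226],[.649,-.116,.226]]),proj("scene",[[.649,.004,.226],[.649,-.116,.226]]))
```

```text
outer end [273.  240.5] [[0.5446 0.0981 0.13  ]]
seams top [[ 0.6483 -0.      0.226 ]
 [ 0.647  -0.1189  0.226 ]]
[319.5, 185.6] [304.7, 240.5] (array([0.6485, 0.0023, 0.2239]), np.float64(0.004651836407386955))
[378.6, 186.8] [241.4, 238.1] (array([ 0.6464, -0.1178,  0.225 ]), np.float64(0.0025883948139359307))
pred rest [[317.5015 185.2392]
 [377.1342 185.5257]] [[304.3431 239.8251]
 [241.3972 238.5143]]
```

Request:
servo_tool(
  deltas=[
    [[60,35,-42,33,0],[60,70,-84,33,0],[60,105,-124,33,0],[60,140,-164,33,0],[60,175,-204,33,0]],
  ],
)

```text
time: 16.32
tool_pos: [0.619, -0.027, 0.3002]
tool_rot: [0.0, 0.708, 0.706, -0.0]
contact_force: [0.3, 0.7, 0.2]
gripper_width: 0.702
```

Request:
servo_tool(
  deltas=[
    [[60,30,-34,0,0],[60,30,-34,0,0],[60,30,-34,-30,0],[60,30,-34,-60,0],[60,30,-34,-74,0]],
  ],
)

```text
time: 16.95
tool_pos: [0.6465, -0.0579, 0.2239]
tool_rot: [-0.002, 0.707, 0.707, -0.001]
contact_force: [0.8, -1.0, -0.6]
gripper_width: 0.704
```

Run:
```python
from h import *
a=grab_frame("scene")[:,:,::-1].copy()
s=state();print(s['tool_pos'],s['contact_force'],s['gripper_width'])
cv2.imwrite("pics/g8.png",cv2.resize(a[180:300,220:340],(500,500)))
```

```text
[ 0.64616072 -0.05782202  0.22265864] [-0.87247826 -0.06957778 -1.81071357] 0.6991694092474051
```

View pics/g8.png

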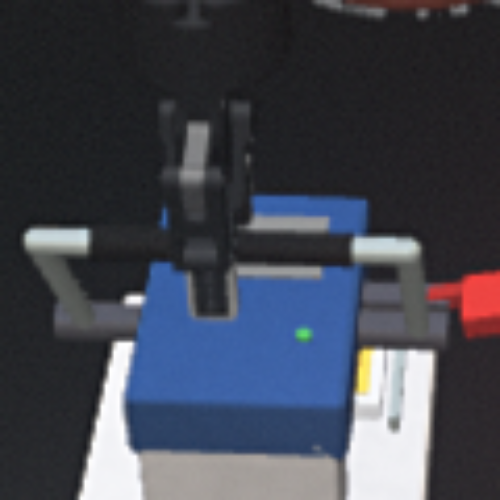

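The fingers straddle the bar at (215,250), one in front and one behind. Closing.

Request:
servo_tool(
  deltas=[
    [[0,0,0,0,0],[0,0,0,0,0],[0,0,0,0,0],[0,0,0,0,0],[0,0,0,0,0]],
  ],
)

```text
time: 17.62
tool_pos: [0.6486, -0.0582, 0.2284]
tool_rot: [0.001, 0.707, 0.707, 0.001]
contact_force: [-2.0, 0.7, 6.6]
gripper_width: 0.163
```

Run:
```python
import numpy as np
from plant import *
s=state();print(s['tool_pos'],s['contact_force'],s['gripper_width'])
for a in np.arange(0,1.31,.1):
    print(round(a,2),np.round(1000*np.array([.14*(np.sin(.6-a)-np.sin(.6)),.14*(np.cos(.6-a)-np.cos(.6))]),1))
```

```text
[ 0.6486112  -0.05822635  0.22843305] [-1.98628694  0.67375311  6.63026934] 0.163327616135721
0.0 [0. 0.]
0.1 [-11.9   7.3]
0.2 [-24.5  13.4]
0.3 [-37.7  18.2]
0.4 [-51.2  21.7]
0.5 [-65.1  23.8]
0.6 [-79.   24.5]
0.7 [-93.   23.8]
0.8 [-106.9   21.7]
0.9 [-120.4   18.2]
1.0 [-133.6   13.4]
1.1 [-146.2    7.3]
1.2 [-158.1   -0. ]
1.3 [-169.2   -8.5]
```

Request:
servo_tool(
  deltas=[
    [[0,-6,5,0,0],[0,-6,0,5,0],[0,-12,0,8,0],[0,-18,0,11,0],[0,-24,0,14,0]],
  ],
)

```text
time: 18.25
tool_pos: [0.6272, -0.058, 0.2416]
tool_rot: [0.004, 0.707, 0.707, 0.004]
contact_force: [8.6, 0.9, -1.8]
gripper_width: 0.165
```

(The first row had a stray +5 mm in y, put right in the next row, with no effect.) Following the arc.

Request:
servo_tool(
  deltas=[
    [[0,-7,0,3,0],[0,-14,0,5,0],[0,-21,0,7,0],[0,-28,0,8.5,0],[0,-42,0,10.5,0]],
  ],
)

```text
time: 18.88
tool_pos: [0.587, -0.0577, 0.255]
tool_rot: [0.006, 0.707, 0.707, 0.006]
contact_force: [12.2, 2.8, 8.3]
gripper_width: 0.163
```

Request:
servo_tool(
  deltas=[
    [[0,-14,0,0.5,0],[0,-28,0,0,0],[0,-41,0,-2,0],[0,-55,0,-5.5,0],[0,-68,0,-10.5,0]],
  ],
)

```text
time: 19.5
tool_pos: [0.5197, -0.0572, 0.2481]
tool_rot: [0.007, 0.707, 0.707, 0.008]
contact_force: [12.2, 5.5, 4.6]
gripper_width: 0.163
```

Run:
```python
from h import *
a=grab_frame("scene")[:,:,::-1].copy()
s=state();print(s['tool_pos'],s['contact_force'],s['gripper_width'])
cv2.imwrite("pics/g9.png",cv2.resize(a[180:300,220:340],(500,500)))
```

```text
[ 0.51746612 -0.05724085  0.24672958] [ 3.77864218  6.32552532 16.3689047 ] 0.16005145081914146
```

View pics/g9.png

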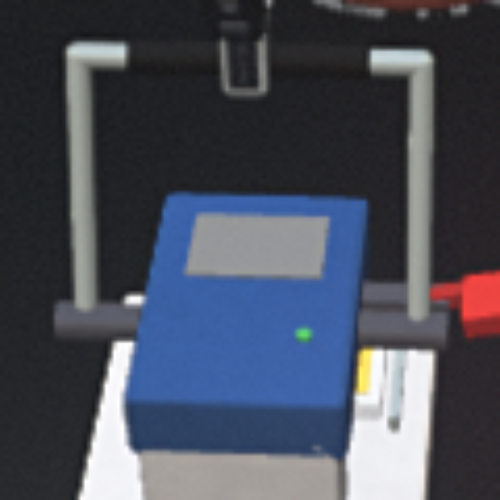

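Request:
servo_tool(
  deltas=[
    [[0,-7,0,1,0],[0,-13,0,-2,0],[0,-19,0,-5,0],[0,-25,0,-9,0],[0,-31,0,-13,0]],
  ],
)

```text
time: 20.18
tool_pos: [0.4882, -0.0571, 0.2324]
tool_rot: [0.006, 0.707, 0.707, 0.007]
contact_force: [11.8, 6.4, 8.2]
gripper_width: 0.164
```

Request:
servo_tool(
  deltas=[
    [[0,-3,0,-2,0],[0,-6,0,-5,0],[0,-6,0,-5,0]],
  ],
)

```text
time: 20.55
tool_pos: [0.4822, -0.0571, 0.2282]
tool_rot: [0.006, 0.707, 0.707, 0.007]
contact_force: [9.2, 6.3, 11.7]
gripper_width: 0.161
```

Run:
```python
from h import *
a=grab_frame("scene")[:,:,::-1].copy();b=grab_frame("top")[:,:,::-1].copy()
cv2.imwrite("pics/sc10.png",a);cv2.imwrite("pics/tp10.png",b)
s=state();print(s['tool_pos'],s['tool_rot'],s['contact_force'],s['gripper_width'],s['time'])
cv2.imwrite("pics/g10.png",np.hstack([cv2.resize(a[140:300,200:360],(400,400)),cv2.resize(b[170:330,260:420],(400,400))]))
```

```text
[ 0.48223108 -0.05708652  0.22821012] [0.00568874 0.70697345 0.70718257 0.00699886] [ 8.56086395  6.63261857 11.65196964] 0.16219846509944333 20.65
```

View pics/g10.png

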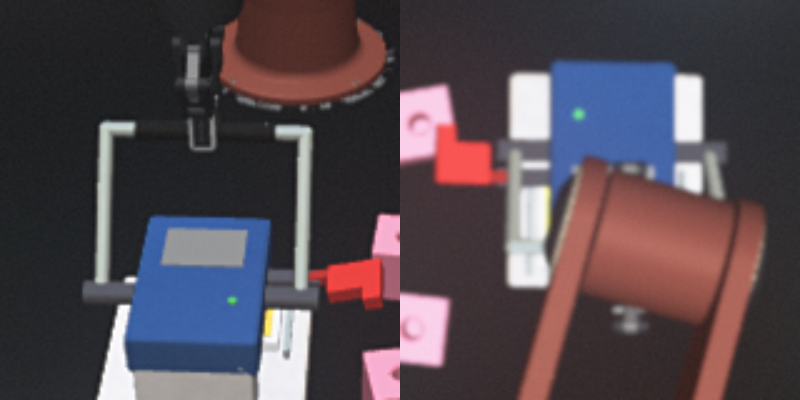

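```bash
python3 - <<'E'
from h import *
a,b=[260+(522-400)*.4,170+244*.4],[200+293*.4,140+131*.4]
p,e=tri(a,b);print(p,e)
print(onz("top",[a],.222))
print("angle",.6+np.arctan2(.569-p[0],p[2]-.110))
for an in(1.0,1.1,1.2,1.3):
    x=.569-.14*np.sin(an-.6);z=.11+.14*np.cos(an-.6);print(an,x,z,proj("scene",[[x,.004,z],[x,-.116,z]]).round(1).tolist(),proj("top",[[x,.029,z]]).round(1).tolist())
E
python3 - <<'E'
import cv2
b=cv2.imread("pics/sc10.png")[170:270,220:350];cv2.imwrite("pics/g11.png",cv2.resize(b,(780,600),interpolation=2))
E
```

```text
[0.48424302 0.02116365 0.222348  ] 0.00014106433489171873
[[0.48424771 0.0212327  0.222     ]]
angle 1.2463205436334777
1.0 0.5144814320767889 0.23894853916040393 [[308.2, 193.9], [250.2, 192.9]] [[304.9, 252.0]]
1.1 0.5018804245954115 0.2328615586646522 [[308.6, 192.9], [251.2, 191.9]] [[304.9, 258.5]]
1.2 0.489950053724695 0.22554698608735496 [[308.9, 192.5], [252.3, 191.6]] [[304.9, 264.7]]
1.3 0.4788095237867232 0.21707790621982836 [[309.3, 192.9], [253.2, 191.9]] [[304.9, 270.4]]
```

View pics/g11.png

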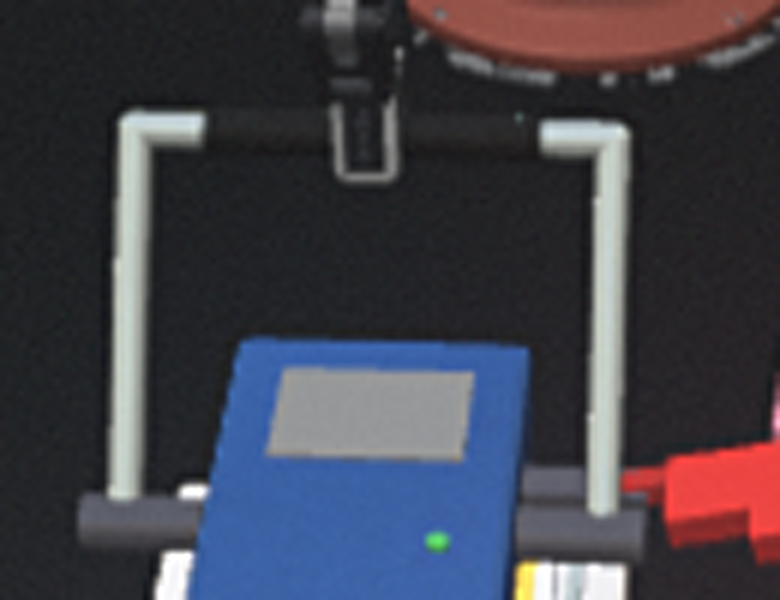

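Lever about 1.25 rad. A little further to feel the stop.

Request:
servo_tool(
  deltas=[
    [[0,-3,0,-2,0],[0,-6,0,-4,0],[0,-6,0,-4,0],[0,-6,0,-4,0]],
  ],
)

```text
time: 21.15
tool_pos: [0.4789, -0.0571, 0.2261]
tool_rot: [0.009, 0.707, 0.707, 0.01]
contact_force: [16.2, 7.7, 12.1]
gripper_width: 0.162
```

Request:
servo_tool(
  deltas=[
    [[0,-2,0,-1,0],[0,-4,0,-2,0],[0,-4,0,-2,0],[0,-4,0,-2,0],[0,-4,0,-2,0]],
  ],
)

```text
time: 21.78
tool_pos: [0.4786, -0.0571, 0.2261]
tool_rot: [0.013, 0.707, 0.707, 0.014]
contact_force: [29.4, 8.5, 10.0]
gripper_width: 0.162
```

At the stop: the TCP stays put while the force rises from 16 to 29 N. Easing slightly, holding, and checking everything.

Request:
servo_tool(
  deltas=[
    [[0,3,0,1,0],[0,3,0,1,0],[0,3,0,1,0],[0,3,0,1,0],[0,3,0,1,0]],
  ],
)

```text
time: 22.4
tool_pos: [0.4788, -0.0571, 0.2261]
tool_rot: [0.01, 0.707, 0.707, 0.011]
contact_force: [18.9, 8.6, 13.5]
gripper_width: 0.165
```

Run:
```python
from h import *
a=grab_frame("scene")[:,:,::-1].copy();b=grab_frame("top")[:,:,::-1].copy()
cv2.imwrite("pics/sc12.png",a);cv2.imwrite("pics/tp12.png",b)
s=state();print(s['tool_pos'],s['joint_vel'].round(3),s['contact_force'],s['gripper_width'],s['time'])
for n,i,o in(("scene",a,"pics/scene0.png"),("top",b,"pics/top0.png")):
    d=cv2.absdiff(i,cv2.imread(o)).max(2)
    print(n,[cv2.boundingRect(c) for c in cv2.findContours((d>50).astype(np.uint8),0,2)[0] if cv2.contourArea(c)>25])
```

```text
[ 0.4788153  -0.05706188  0.22607135] [ 0.001 -0.002  0.001 -0.    -0.     0.001] [18.8017222   7.88909651 13.86929272] 0.15669366029210718 22.5
scene [(324, 243, 29, 21), (257, 190, 68, 66), (226, 188, 29, 66), (274, 158, 6, 17), (281, 151, 9, 20), (259, 108, 82, 22), (302, 90, 40, 22), (301, 69, 110, 81), (317, 67, 21, 9), (327, 40, 11, 19), (374, 0, 42, 71), (334, 0, 12, 19), (238, 0, 85, 119), (122, 0, 46, 15), (31, 0, 79, 112)]
top [(257, 474, 12, 6), (365, 465, 8, 15), (282, 462, 49, 17), (200, 456, 56, 24), (274, 454, 8, 26), (610, 421, 30, 59), (304, 245, 4, 23), (277, 236, 129, 239), (382, 232, 8, 23), (273, 219, 29, 25), (302, 201, 7, 43), (378, 183, 16, 47), (303, 182, 17, 18)]
```

View pics/sc12.png

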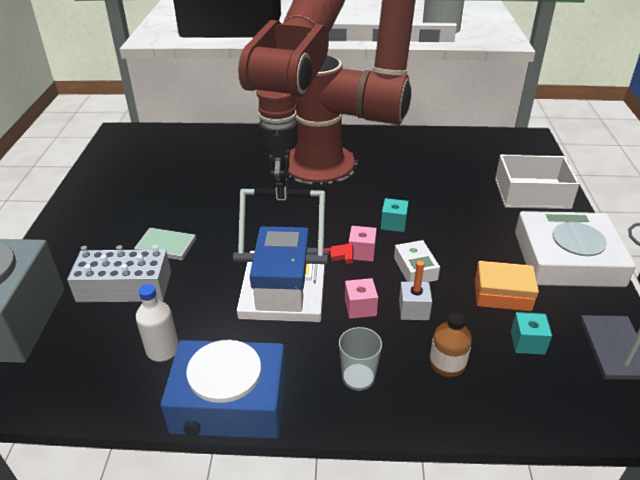

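The lever is at the front at (282,190), the catch is open at (342,252), the stylus is upright at (418,280), and the bystanders are unchanged. Handing in.

```bash
python3 -c "
from plant import *
job_done(); print(state()['contact_force'],state()['time'])"
```

```text
the job is handed in; nothing more can be done
the job is handed in; nothing more can be done
```

I carried out the whole sequence and handed the job in at about 22.5 s of the allowed 72 s. No verdict was reported.

- **Button:** I pressed it with the stylus tip to about 9 N, then about 1.5 mm further. Fully down takes about 4 N, but I inferred the full press from force and height, as there is no direct reading of the button's travel. A later picture shows the button up again.
- **Stylus:** It is back in its stand, released, and upright with the collar on the stand's top. The final images match the starting ones there.
- **Catch:** The paddle reaches about 69 mm outward of its 70 mm, which puts it near 1.3 rad open.
- **Lever:** I pulled the bar until the arm stopped moving while the force rose from 16 to 29 N, so it is at the stop. I then eased off slightly and am holding it still, with about 19 N along x. Two earlier estimates, before the final push, gave 1.25 to 1.27 rad.
- **Other things on the bench:** In the final images, differences from the start showed only at the robot, lever and catch.

**Small disagreements:**
- The two cameras differed by about 2 mm in y at the button, so I shifted the tip 2 mm before pressing.
- At the bar the tool sits a few mm above its commanded height, with a steady 8 N sideways and 14 N upward.
- One lever move had a stray 5 mm sideways step in its first row. The next row undid it, with no visible effect.

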